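# Pin the cover onto a drill-core sample case

### The arm

A 6-joint arm with a two-finger parallel gripper is mounted at the origin on the work surface. World frame = base frame: x ahead of the robot, y to its left, z up, the work surface at z = 0. Lengths are in m, angles in rad, forces in N, time in s.
With the tool pointing down it reaches from about 0.325 to 0.875 m from the base axis. Payload 4.4 kg.
Tool frame: the origin (TCP) lies midway between the tips of the shut fingers; the grasp point (between the pads) lies 19 mm behind it; z points along the fingers, y is the line along which they close (so a half turn about z gives the same grasp; the last joint's range is limited). The gripper opens to 85 mm and grips with 20 to 120 N. Pads are 22 mm wide; open, the fingers measure 114 mm over their backs; the gripper's body (76 mm by 85 mm) begins 54 mm behind the grasp point. The pads swing forward as they close: fully open they stand 13 mm farther back than shut.
Start: joints at [-1.433, 0.207, 1.542, -0, 1.393, -0.15], TCP at [0.163, -0.551, 0.231] pointing down, gripper open.
Joint ranges: [-2.73, 2.73], [-0.86, 2.22], [0.23, 2.46], [-1.11, 4.25], [0.08, 2.63], [-2.82, 2.82]. Speed limits (rad/s): [2.79, 2.79, 3.14, 3.14, 3.14, 3.14].

### API

Orientations are given as a rotation vector (axis times angle).
In Python, from bench import ctrl gives the robot as it stands. The module is installed in compiled form; this text tells all that it offers.
- The arm moves only by the tool arm_command, never from a script. Its argument "series" is a list that holds one entry, the list of rows, each a list of 7 numbers: the shift along the world's x, y, z in units of 50 mm (1.0 is 50 mm), then the turn, a rotation vector about the world's x, y, z in units of 8 degrees (1.0 is 8 degrees), then the finger opening in mm, from 0 to 85.4. In form: [[[dx, dy, dz, wx, wy, wz, grip], ...]]. A call has exactly 8 rows; each row shifts and turns the commanded pose from where the row before left it; what a row does not reach is not made up. A row lasts 1/10 s, in which the tool goes at most 50 mm and 8.59 degrees, less where a joint would pass 70% of its speed; a pose out of reach is approached as far as the arm can. A call is refused whole if a number of a shift passes 1 or a number of a turn 1, either way. A call with a gripper value outside its range is refused whole. The fingers move at their own pace and stop on an object; "force" is the grip in N (left out, the last holds). Time passes only in rows, so rows that do not move let the fingers close, or fill a call up. It gives the time, the measured TCP pose, the force, the opening and the grip force at its end, in the units of the state.
- ctrl.sense(): the state, without advancing time (a new reading comes with each control period).
- ctrl.capture(name): name is "scene" or "top" or "wrist"; returns the picture (384x512x3 uint8, red, green, blue); there is no depth.
- ctrl.camera_model(name): a dict with "fx", "fy", "cx", "cy" (pixels), "R" (3x3) and "t" (3): a world point X has camera coordinates R X + t. Camera axes: x right, y down, z forward; pixel columns grow to the right and rows downward; lengths in m; the calibration is good to about 2 mm. The wrist camera is an equidistant fisheye: a pixel r from the principal point sees the ray r / f radians off the axis. A picture is of the moment at which its call begins: read the wrist's pose just before it. camera_model takes no time and is no camera call; for the wrist camera it gives the pose at the moment of the call.
- ctrl.close_job(): hands the job in; it is judged then, once.
The state is a dict: "clock": time; "joints": joint angles; "qvel": joint speeds; "effort": joint torques, N m; "position": TCP position; "orientation": TCP orientation; "contact_force": force on the tool from outside, world axes, zero at the start; "torque": the same for the moment, N m; "width": finger opening in m; "grasp_force": force on a finger pad.
Only numpy, scipy, OpenCV 4.12 (cv2) and the standard library are available. Lean on these libraries where they do the work, as an engineer would, in place of code of your own. Each camera call takes 0.05 s, during which the arm holds its last target. There are 200 camera calls.

### The job

Close the grey drill-core sample case: lay the blue cover flat on it so that the cover's two hinge knuckles drop between the case's two, then push the red-handled steel pin all the way through all four knuckles until its collar meets the end knuckle. The pin may go in from either end; use the one that is not blocked. Leave the upright core, the yellow tape measure and the bottle where they stand, and let go of everything.

Things in the scene. Friction and masses are not known exactly. Their poses are not given: they have to be found in the camera images.
- case: Grey bottom half of the sample case, fixed, open top, 105 (x) x 130 (y) x 70 mm high, a core piece bedded inside below the rim. Origin: centre of its underside, on the bench; z up. Hinge knuckles on its -x side, near the robot (see case_hinge). On the +x rim two flanges rise 15 mm, leaning outwards; the seated cover has about 3 mm play to them.
- case_hinge (a point): Middle of the hinge axis, which runs along y: in the case's frame x = -64.5, y = 0, z = 82 mm. Axes as the case. The case's two knuckles are 24 mm square with 13 mm bores open at both ends, at y = -65 to -38 and +38 to +65 mm, from 70 to 94 mm height.
- cover: Loose blue cover, about 250 g, flat on the bench, right side up: plate 100 (x) x 124 (y) x 6 mm, hinge knuckles on its -x side. Origin: centre of the plate's underside, z up. Seated on the case, its origin is 70 mm above the case's origin, same x, y and yaw (2.5 mm play along y between the knuckles).
- cover_grip (a point): Middle of the cover's white grip bar, 26 mm above the cover's underside: bar 18 mm thick (x), 76 mm long (y), 20 mm tall, its top 36 mm above the underside, raised 10 mm off the plate's top on two feet. Axes as the cover.
- cover_hinge (a point): Middle of the cover's bore axis: in the cover's frame x = -64.5, y = 0, z = 12 mm; meets case_hinge when seated. The two knuckles are 24 mm square, flush with the underside, with 13 mm bores along y, at y = -35.5 to -12 and +12 to +35.5 mm.
- pin: Hinge pin, about 90 g, 200 mm long, lying level along its x axis in the rest. Origin on its axis: meets case_hinge when the pin is home, from either end. Steel rod 10 mm thick from x = -65 to +80 mm, its last 15 mm tapering to a 3.6 mm tip; 24 mm collar from x = -70 to -65; red handle from x = -120 to -70 mm.
- pin_grip (a point): Middle of the pin's red square handle (18 x 18 mm, 50 mm long), on the pin's axis, 96 mm behind the pin's origin. Axes as the pin. 35 mm above the bench while in the rest.
- rest: Fixed wooden rest, 110 x 50 mm, 42 mm high, with two uprights notched 14 mm wide that carry the rod at x = -50 and +40 mm; the pin lifts straight up. Origin: centre of the underside under the pin's origin; x along the pin.
- core: Upright loose piece of grey drill core with a yellow stripe, 48 mm in diameter, 130 mm tall, standing off one end of the hinge and blocking that end. Origin: centre of its underside.
- tape: Yellow tape measure lying off the other end of the hinge, 60 x 66 mm, 39 mm high: the pin and fingers pass over it. Origin: centre of its underside.
- bottle: White bottle standing beyond the case, 60 mm in diameter, 170 mm tall. Origin: centre of its underside.
Not all that is in view belongs to the job. Of the things shaped like the pin, the bare steel one is meant. Of the things shaped like the cover, the blue one is meant.

How it is judged:
On the way:
1. the cover lies seated on the case, knuckles in line, with the pin still out of the hinge (distance between cover_hinge and case_hinge below 0.006 m and angle between the y axis of cover and the y axis of case, either way round below 0.07 rad and angle between cover's own z axis and vertical below 0.06 rad and distance between pin and case_hinge above 0.1 m), for 0.2 s.
At the end, for the whole second after the job is handed in: The cover lies flat on the case (its bore axis within 6 mm of the case's, within 0.06 rad of level and of the case's yaw) and the pin is home in all four knuckles from either end (its origin within 7 mm of the middle of the case's hinge, within 0.06 rad of the hinge axis), both at rest (distance between cover_hinge and case_hinge below 0.006 m and angle between the y axis of cover and the y axis of case, either way round below 0.06 rad and angle between cover's own z axis and vertical below 0.06 rad and distance between pin and case_hinge below 0.007 m and angle between the x axis of pin and the y axis of case, either way round below 0.06 rad and linear speed of each of pin, cover below 0.02 m/s); the robot touches nothing.
It fails at once if the upright core is moved more than 20 mm or tipped (distance of core from where it was at the start of the episode above 0.02 m or angle between core's own z axis and vertical above 0.3 rad).
It fails at once if the tape measure is moved more than 20 mm (distance of tape from where it was at the start of the episode above 0.02 m).
It fails at once if the bottle is moved more than 20 mm or tipped (distance of bottle from where it was at the start of the episode above 0.02 m or angle between bottle's own z axis and vertical above 0.3 rad).
It also fails if it takes over 69 s, if anything falls off the work surface, if the arm or the gripper's body presses on something with over 40 N, if the wrist force passes 120 N, or if a joint passes its speed limit or range.

## Working session

There is one attempt and no reset: what is moved stays moved. The work goes in short steps, Python scripts to look and compute and a tool call to move; the robot and the scene stay as the last step left them, time stands still between calls to the robot, and variables do not carry over. Pictures are saved under pics/ and viewed, at most 12 in all, crops included, and the job is handed in when it is done.

Besides the shell and the picture viewer there is one more tool, called after "Request:" as name(argument=value, ...), one argument or row to a line, values as JSON. arm_command: Moves the arm, as the interface text tells. Its arguments: {"type":"object","properties":{"series":{"type":"array","items":{"type":"array","items":{"type":"array","items":{"type":"number"}}}},"force":{"type":"number"}},"required":["series"]}

```bash
mkdir -p pics; cat > h.py <<'E'
import numpy as np, cv2
from bench import ctrl
def ray(cm,u,v):
    d=np.array([(u-cm["cx"])/cm["fx"],(v-cm["cy"])/cm["fy"],1.0])
    R=np.array(cm["R"]);t=np.array(cm["t"]);return -R.T@t, R.T@d
def wray(cm,u,v):
    x=(u-cm["cx"])/cm["fx"];y=(v-cm["cy"])/cm["fy"];r=np.hypot(x,y)+1e-12
    d=np.array([x/r*np.sin(r),y/r*np.sin(r),np.cos(r)])
    R=np.array(cm["R"]);t=np.array(cm["t"]);return -R.T@t, R.T@d
def onz(cd,z): c,d=cd; return (c+d*(z-c[2])/d[2])[:2]
def proj(cm,X):
    p=np.array(cm["R"])@np.array(X)+np.array(cm["t"]);return p[0]/p[2]*cm["fx"]+cm["cx"],p[1]/p[2]*cm["fy"]+cm["cy"]
def save(n,im): cv2.imwrite("pics/"+n,im[:,:,::-1])
E
python3 - <<'E'
from h import *
a=ctrl.capture("scene");b=ctrl.capture("top")
np.save("scene.npy",a);np.save("top.npy",b)
save("scene0.png",a);save("top0.png",cv2.resize(b,(800,600),interpolation=cv2.INTER_CUBIC))
s=ctrl.sense();print(s)
for n in("scene","top"):print(ctrl.camera_model(n))
E
```

```text
{'clock': 0.1, 'joints': array([-1.43348215e+00,  2.07341657e-01,  1.54282108e+00, -1.67732255e-05,
        1.39351876e+00, -1.50520545e-01]), 'qvel': array([-0.00100283, -0.0021688 , -0.00214532, -0.00135027,  0.00054975,
       -0.0016684 ]), 'effort': array([-4.43814979e-04, -3.84088254e+01, -2.92550343e+01, -1.50624219e-04,
        4.86149424e-03,  1.73078234e-05]), 'position': array([ 0.16310603, -0.55065952,  0.23023325]), 'orientation': array([-3.10704613e+00, -4.50275604e-01,  4.26029847e-06]), 'contact_force': array([ 0.20472839, -0.07724855, -0.03021884]), 'torque': array([ 0.00306483, -0.01154618, -0.02242414]), 'grasp_force': 0.0, 'width': 0.08556179907474921}
{'fx': 348.2144121488749, 'fy': 348.2144121488749, 'cx': 250.72997771140206, 'cy': 189.53775433478378, 'R': array([[ 0.62597816,  0.77954463,  0.02148309],
       [ 0.44264206, -0.33249368, -0.83277606],
       [-0.64204311,  0.53080894, -0.55319302]]), 't': array([-0.35088588, -0.1904679 ,  1.62389882])}
{'fx': 412.11083305569304, 'fy': 412.11083305569304, 'cx': 254.44155756333004, 'cy': 189.52884279757714, 'R': array([[-0.01804828, -0.99983499, -0.00206089],
       [-0.98492793,  0.01813375, -0.17201202],
       [ 0.17202101, -0.0010747 , -0.98509269]]), 't': array([-0.01626189,  0.58751848,  1.42233986])}
```

View pics/top0.png

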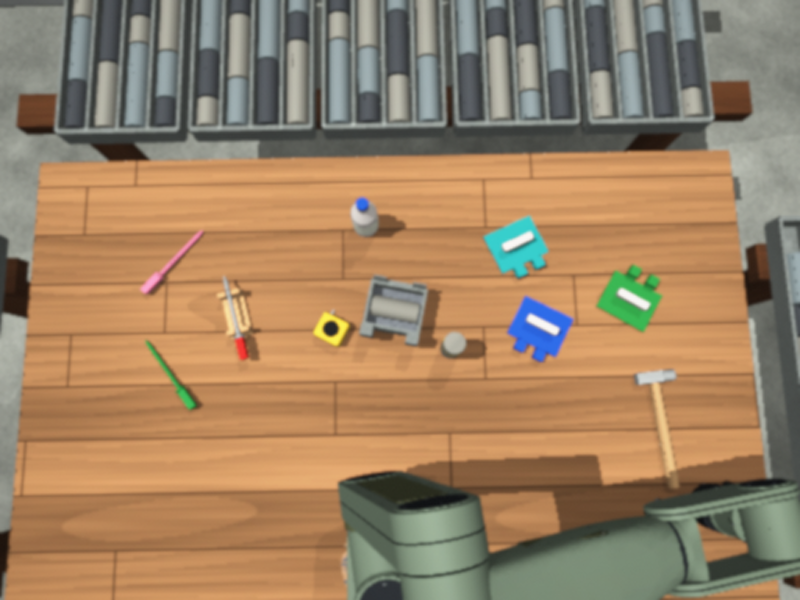

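View pics/scene0.png

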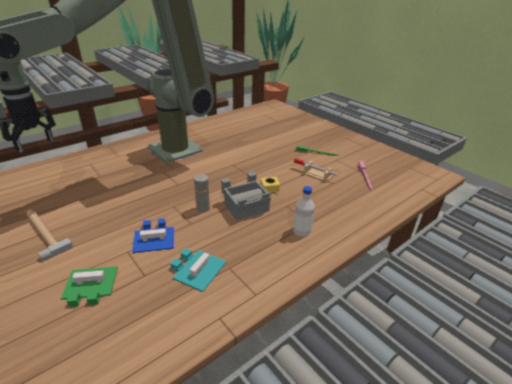

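The top view (800x600) shows the blue cover at (540,328), the case at (395,310) and the core at (454,345), which blocks the -y end. The tape is at (332,328), the red-handled pin at (235,318) with its handle toward the robot, and the bottle at (365,217). The scene view agrees.

```bash
python3 - <<'E'
from h import *
b=np.load("top.npy");cm=ctrl.camera_model("top")
k=512/800
hsv=cv2.cvtColor(b,cv2.COLOR_RGB2HSV)
def big(m,x0,x1,y0,y1):
    mm=np.zeros_like(m);mm[y0:y1,x0:x1]=m[y0:y1,x0:x1]
    v,u=np.nonzero(mm);return u,v
# blue cover
u,v=big(cv2.inRange(hsv,(105,150,80),(125,255,255)),300,390,180,240)
print("blue",len(u),onz(ray(cm,u.mean(),v.mean()),.006))
u,v=big(cv2.inRange(hsv,(0,0,180),(179,70,255)),325,365,190,225)
P=np.array([onz(ray(cm,a,c),.036) for a,c in zip(u,v)]);c=P.mean(0);w,V=np.linalg.eigh(np.cov(P.T));print("bar",len(u),c,V[:,1],np.degrees(np.arctan2(V[1,1],V[0,1])))
u,v=big(cv2.inRange(hsv,(0,180,120),(6,255,255)),140,165,205,235)
P=np.array([onz(ray(cm,a,c),.044) for a,c in zip(u,v)]);c=P.mean(0);w,V=np.linalg.eigh(np.cov(P.T));print("red",len(u),c,np.degrees(np.arctan2(V[1,1],V[0,1])))
for n,(x,y),z in[("pintip",(225,279),.035),("pinhandle",(242,352),.04),("coretop",(454,341),.13),("tape",(331,329),.039),("bottlecap",(362,204),.17),
 ("caseTL",(372,277),.075),("caseTR",(428,284),.075),("knL",(368,333),.094),("knR",(413,338),.094),("teal",(517,240),.036)]:
    print(n,onz(ray(cm,x*k,y*k),z))
cw=ctrl.camera_model("wrist");print(cw);s=ctrl.sense()
print(-np.array(cw["R"]).T@cw["t"]-s["position"])
E
```

```text
blue 753 [ 0.51134711 -0.35380487]
bar 143 [ 0.52118963 -0.35951732] [0.50683622 0.86204237] 59.546679377013085
red 69 [0.4747454  0.32920161] -163.40129039833369
pintip [0.63773075 0.37344238]
pinhandle [0.46672722 0.32869994]
coretop [ 0.47379646 -0.14569571]
tape [0.51573284 0.12658901]
bottlecap [0.76919199 0.04612689]
caseTL [0.62791563 0.03007906]
caseTR [ 0.6094588  -0.09612708]
knL [0.49855303 0.03954199]
knR [ 0.48571637 -0.05911041]
teal [ 0.71825003 -0.30956718]
{'fx': 297.3186396354542, 'fy': 297.3186396354542, 'cx': 251.93550421253994, 'cy': 195.0630370107912, 'R': array([[ 0.28346707, -0.9589806 , -0.00162263],
       [-0.9095452 , -0.26938985,  0.31647532],
       [-0.30393081, -0.08823448, -0.94859936]]), 't': array([-0.57341006, -0.04179326,  0.38053678])}
[0.07708083 0.02308819 0.1430398 ]
```

Request:
arm_command(
  series=[
    [[0.6,0.32,0,0,0,0.67,85],[0.6,0.32,0,0,0,0.67,85],[0.6,0.32,0,0,0,0.67,85],[0.6,0.32,0,0,0,0.67,85],[0.6,0.32,0,0,0,0.67,85],[0.6,0.32,0,0,0,0.67,85],[0.6,0.32,0,0,0,0.67,85],[0.6,0.32,0,0,0,0.67,85]],
  ],
)

```text
clock: 0.9
position: [0.4041, -0.4222, 0.2307]
orientation: [-2.725, -1.561, 0.0]
contact_force: [0.3, -0.1, 0.4]
width: 0.0852
grasp_force: 0.0
```

Request:
arm_command(
  series=[
    [[0.6,0.32,0,0,0,0,85],[0.6,0.32,0,0,0,0,85],[0.6,0.32,0,0,0,0,85],[0.6,0.32,0,0,0,0,85],[0,0,0,0,0,0,85],[0,0,0,0,0,0,85],[0,0,0,0,0,0,85],[0,0,0,0,0,0,85]],
  ],
)

```text
clock: 1.7
position: [0.5221, -0.36, 0.2311]
orientation: [-2.73, -1.553, 0.001]
contact_force: [-0.3, -0.2, -0.5]
width: 0.0847
grasp_force: 0.0
```

```bash
cat >> h.py <<'E'
def mask_pts(im,cm,lo,hi,z,box=None):
    hsv=cv2.cvtColor(im,cv2.COLOR_RGB2HSV);m=cv2.inRange(hsv,lo,hi)
    if box: k=np.zeros_like(m);k[box[2]:box[3],box[0]:box[1]]=1;m=m*k
    m=cv2.morphologyEx(m,cv2.MORPH_OPEN,np.ones((3,3),np.uint8))
    n,l,st,_=cv2.connectedComponentsWithStats(m);i=1+np.argmax(st[1:,4]);m=(l==i).astype(np.uint8)
    c=max(cv2.findContours(m,cv2.RETR_EXTERNAL,cv2.CHAIN_APPROX_NONE)[0],key=cv2.contourArea)[:,0]
    P=np.array([onz(wray(cm,*q),z) for q in c]);return m,c,P
def shot(n):
    s=ctrl.sense();cm=ctrl.camera_model("wrist");im=ctrl.capture("wrist");np.save(n+".npy",im);np.save(n+"_cm.npy",cm,allow_pickle=True);save(n+".png",im)
    R=cv2.Rodrigues(s["orientation"])[0]
    print("t",s["clock"],"pos",s["position"].round(4),"yaw",np.degrees(np.arctan2(R[1,0],R[0,0])).round(2),"tilt",R[:,2].round(3));return im,cm
E
python3 - <<'E'
from h import *
im,cm=shot("w1")
hsv=cv2.cvtColor(im,cv2.COLOR_RGB2HSV)
for n,lo,hi,z in[("blue",(105,150,60),(125,255,255),.006)]:
    m,c,P=mask_pts(im,cm,lo,hi,z);print(n,len(c),cv2.minAreaRect(P.astype(np.float32)),c.min(0),c.max(0))
E
```

```text
t 1.7 pos [ 0.5221 -0.36    0.2311] yaw 59.28 tilt [-0.001  0.    -1.   ]
blue 425 ((0.505595862865448, -0.35058125853538513), (0.12359961122274399, 0.1302925944328308), 62.07443618774414) [186 114] [289 210]
```

View pics/w1.png

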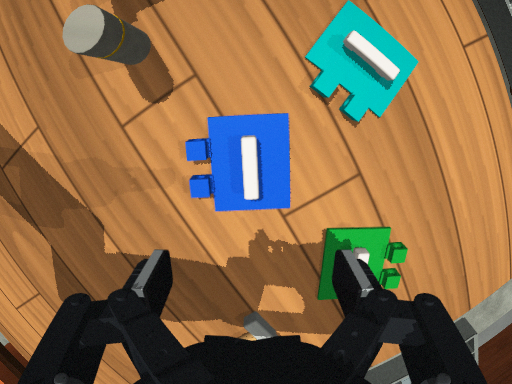

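The blue cover is near (250,165) with its knuckles to the left. The core is at upper left (90,35), and the fingers are at the bottom.

```bash
python3 - <<'E'
from h import *
im=np.load("w1.npy");cm=np.load("w1_cm.npy",allow_pickle=True).item()
m,c,P=mask_pts(im,cm,(105,150,60),(125,255,255),.006)
th=np.radians(-30.7)
for it in range(2):
    R=np.array([[np.cos(th),np.sin(th)],[-np.sin(th),np.cos(th)]])
    Q=P@R.T; x,y=Q.T; lo,hi=Q.min(0),Q.max(0)
    e=(x>hi[0]-.01)&(abs(y-(lo[1]+hi[1])/2)<.045)
    a,b=np.polyfit(y[e],x[e],1); dyaw=-np.arctan(a)
    cx=(lo[0]+.024+.0,)
    f=(y>hi[1]-.008)&(x>hi[0]-.085)&(x<hi[0]-.012); g=(y<lo[1]+.008)&(x>hi[0]-.085)&(x<hi[0]-.012)
    pf=np.polyfit(x[f],y[f],1);pg=np.polyfit(x[g],y[g],1)
    print(np.degrees(th),np.degrees(dyaw),np.degrees(np.arctan([pf[0],pg[0]])))
    th+=(dyaw+np.arctan(pf[0])+np.arctan(pg[0]))/3
xe=np.median(x[e]);ym=(np.median(y[f])+np.median(y[g]))/2
print("width y",np.median(y[f])-np.median(y[g]),"cover origin",R.T@np.array([xe-.05,ym]))
mw,cw,Pw=mask_pts(im,cm,(0,0,170),(179,60,255),.036,(225,275,120,215))
r=cv2.minAreaRect(Pw.astype(np.float32));print("bar",r)
E
```

```text
-30.7 2.995767483917922 [2.55825033 2.75590871]
-27.930024491462067 0.33674416172544885 [-0.21395085 -0.01295717]
width y 0.1219286153056042 cover origin [ 0.51847096 -0.35744118]
bar ((0.5189792513847351, -0.3575049042701721), (0.0751962959766388, 0.01733020320534706), 62.162540435791016)
```

Request:
arm_command(
  series=[
    [[-0.06,0.05,-0.5,0,0,0.35,85],[0,0,-0.5,0,0,0,85],[0,0,-0.5,0,0,0,85],[0,0,-0.5,0,0,0,85],[0,0,-0.5,0,0,0,85],[0,0,-0.5,0,0,0,85],[0,0,-0.5,0,0,0,85],[0,0,-0.5,0,0,0,85]],
  ],
)

```text
clock: 2.55
position: [0.5196, -0.3577, 0.0306]
orientation: [2.691, 1.62, 0.0]
contact_force: [-0.1, 0.5, 0.8]
width: 0.0852
grasp_force: 0.0
```

Request:
arm_command(
  force=50,
  series=[
    [[0,0,-0.2,0,0,0,85],[0,0,-0.2,0,0,0,85],[0,0,0,0,0,0,85],[0,0,0,0,0,0,5],[0,0,0,0,0,0,5],[0,0,0,0,0,0,5],[0,0,0,0,0,0,5],[0,0,0,0,0,0,5]],
  ],
)

```text
clock: 3.35
position: [0.5208, -0.3573, 0.0122]
orientation: [2.689, 1.621, 0.001]
contact_force: [0.8, -0.4, -1.3]
width: 0.0171
grasp_force: 50.1
```

Request:
arm_command(
  series=[
    [[0,0,0,0,0,0,5],[0,0,0,0,0,0,5],[0,0,0,0,0,0,5],[0,0,0,0,0,0,5],[0,0,0,0,0,0,5],[0,0,0,0,0,0,5],[0,0,0,0,0,0,5],[0,0,0,0,0,0,5]],
  ],
)

```text
clock: 4.15
position: [0.5208, -0.3573, 0.012]
orientation: [2.689, 1.621, 0.001]
contact_force: [0.3, 1.0, 5.0]
width: 0.0171
grasp_force: 51.2
```

Request:
arm_command(
  series=[
    [[0,0,0.3,0,0,0,5],[0,0,0.6,0,0,0,5],[0,0,0.8,0,0,0,5],[0,0,0.8,0,0,0,5],[0,0,0.8,0,0,0.5,5],[0,0,0.8,0,0,0.5,5],[0.2,0.5,0.8,0,0,0.5,5],[0.2,0.5,0.6,0,0,0.5,5]],
  ],
)

```text
clock: 4.95
position: [0.5399, -0.3068, 0.2889]
orientation: [2.437, 1.981, 0.001]
contact_force: [1.7, -0.5, -2.2]
width: 0.017
grasp_force: 50.2
```

Request:
arm_command(
  series=[
    [[0.2,0.5,0,0,0,0.45,5],[0,0.5,0,0,0,0,5],[0,0.2,0,0,0,0,5],[0,0,0,0,0,0,5],[0,0,0,0,0,0,5],[0,0,0,0,0,0,5],[0,0,0,0,0,0,5],[0,0,0,0,0,0,5]],
  ],
)

```text
clock: 5.75
position: [0.55, -0.2477, 0.2861]
orientation: [-2.376, -2.055, 0.0]
contact_force: [0.0, -0.0, -2.5]
width: 0.017
grasp_force: 50.1
```

```bash
python3 - <<'E'
from h import *
im,cm=shot("w2")
E
python3 -c "
import cv2;a=cv2.imread('pics/w2.png');cv2.imwrite('pics/w2b.png',cv2.resize(a,(800,600),interpolation=cv2.INTER_CUBIC))"
```

```text
t 5.75 pos [ 0.55   -0.2477  0.2861] yaw 81.7 tilt [-0.  0. -1.]
```

View pics/w2b.png

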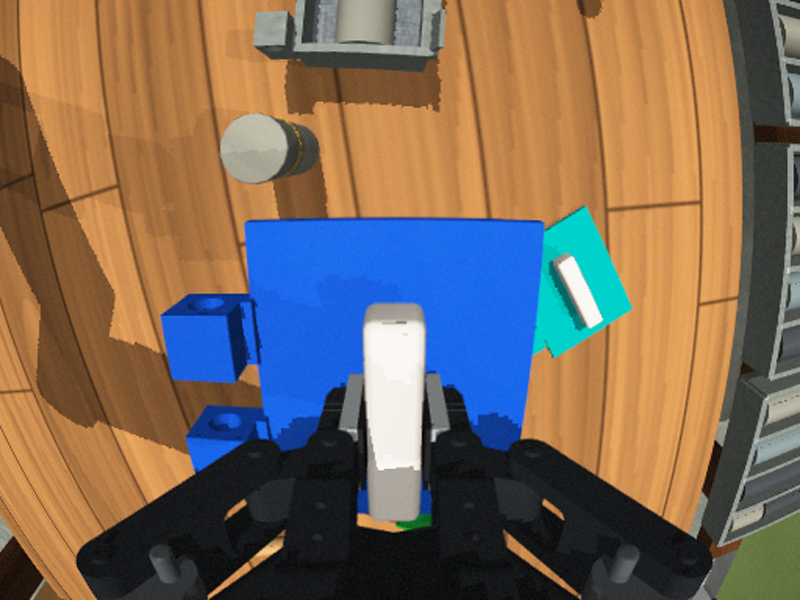

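The held cover is level. The case is at the top edge, with its near knuckle at (275,35) and the core at (260,148). I'll move 100 mm closer to bring the whole case into view.

Request:
arm_command(
  series=[
    [[0,0.4,0,0,0,0,5],[0,0.5,0,0,0,0,5],[0,0.5,0,0,0,0,5],[0,0.5,0,0,0,0,5],[0,0.2,0,0,0,0,5],[0,0,0,0,0,0,5],[0,0,0,0,0,0,5],[0,0,0,0,0,0,5]],
  ],
)

```text
clock: 6.6
position: [0.5502, -0.1428, 0.2863]
orientation: [2.376, 2.055, -0.001]
contact_force: [0.1, -0.2, -2.0]
width: 0.017
grasp_force: 50.1
```

```bash
python3 - <<'E'
from h import *
im,cm=shot("w3")
c=im[0:170,130:330];save("w3b.png",cv2.resize(c,None,fx=3.5,fy=3.5,interpolation=cv2.INTER_CUBIC))
E
```

```text
t 6.6 pos [ 0.5502 -0.1428  0.2863] yaw 81.71 tilt [ 0.    -0.001 -1.   ]
```

View pics/w3b.png

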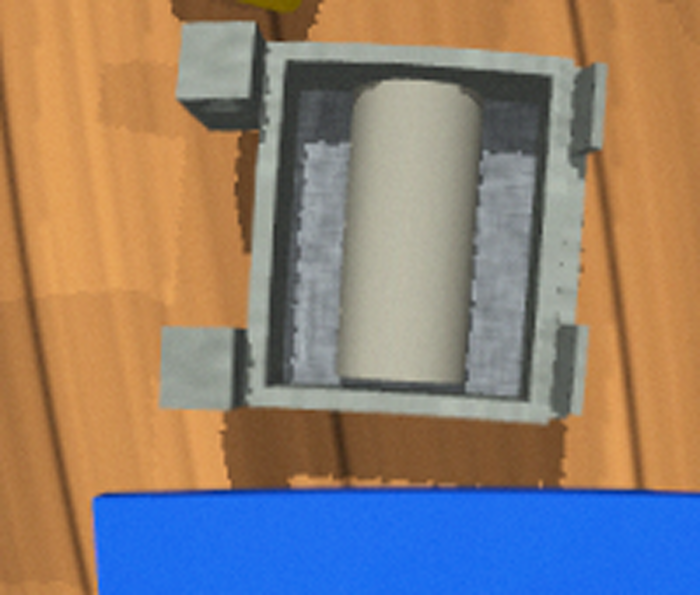

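The crop shows the case clearly. The far knuckle's top has corners at (183,24), (256,21), (262,96) and (178,99). The near one has (163,328), (236,328), (234,408) and (161,407). The rim corners are at (262,42), (573,58), (555,422) and (247,405).

```bash
python3 - <<'E'
from h import *
im=np.load("w3.npy");cm=np.load("w3_cm.npy",allow_pickle=True).item()
px=lambda q:(q[0]/3.5-.5+.14+130,q[1]/3.5-.36)
crop=[(183,24),(256,21),(262,96),(178,99),(163,328),(236,328),(234,408),(161,407)]
loc=np.array([(-76.5,65),(-52.5,65),(-52.5,38),(-76.5,38),(-76.5,-38),(-52.5,-38),(-52.5,-65),(-76.5,-65)])/1000
W=np.array([onz(wray(cm,*px(q)),.094) for q in crop])
def fit(L,W):
    l0,w0=L.mean(0),W.mean(0);H=(L-l0).T@(W-w0);th=np.arctan2(H[0,1]-H[1,0],H[0,0]+H[1,1])
    R=np.array([[np.cos(th),-np.sin(th)],[np.sin(th),np.cos(th)]]);t=w0-R@l0
    return th,t,R,(W-(L@R.T+t))*1000
th,t,R,res=fit(loc,W);print("hinge knuckles: yaw",np.degrees(th),"case origin",t,"hinge",R@[-.0645,0]+t);print(res.round(1))
rim=[(262,42),(573,58),(555,422),(247,405)];L2=np.array([(-52.5,65),(52.5,65),(52.5,-65),(-52.5,-65)])/1000
W2=np.array([onz(wray(cm,*px(q)),.07) for q in rim]);th2,t2,R2,res2=fit(L2,W2);print(np.degrees(th2),t2,R2@[-.0645,0]+t2);print(res2.round(1))
# cover in hand: front plate edge at z = tcp-0.012+0.006
s=ctrl.sense();zc=s["position"][2]-.012+.006
m,c,P=mask_pts(im,cm,(105,150,60),(125,255,255),zc,(130,400,120,300))
y0=c[:,1].min();e=(c[:,1]<y0+4)&(c[:,0]>c[:,0].min()+45)&(c[:,0]<c[:,0].max()-8)
p=P[e];a,b=np.polyfit(p[:,0],p[:,1],1);print("cover yaw",np.degrees(np.arctan(a)),"front edge",p.min(0),p.max(0),"corners",c[:,0].min(),c[:,0].max(),y0)
E
```

```text
hinge knuckles: yaw -12.187790365181467 case origin [ 0.56118029 -0.01923045] hinge [ 0.49813406 -0.00561343]
[[-1.  -0.3]
 [-0.9  0.3]
 [ 3.2  0.1]
 [-0.3  0. ]
 [-0.7 -0.6]
 [-0.4 -0.2]
 [ 0.3  0.5]
 [-0.2  0.3]]
-11.21912100238164 [ 0.56073462 -0.01881695] [ 0.49746719 -0.00626771]
[[-0.9  0.5]
 [-0.  -0.8]
 [ 1.  -0.5]
 [-0.1  0.8]]
cover yaw -8.291067148243053 front edge [ 0.51933442 -0.08855616] [ 0.60207611 -0.07664526] corners 130 347 139
```

Request:
arm_command(
  series=[
    [[0.04,0.4,0,0,0,-0.22,5],[0.06,0.6,0,0,0,-0.22,5],[0.06,0.6,0,0,0,0,5],[0.06,0.6,0,0,0,0,5],[0,0.3,0,0,0,0,5],[0,0,-0.5,0,0,0,5],[0,0,-0.5,0,0,0,5],[0,0,-0.5,0,0,0,5]],
  ],
)

```text
clock: 7.45
position: [0.5615, -0.0178, 0.2107]
orientation: [2.437, 1.981, 0.0]
contact_force: [0.2, 0.1, -1.5]
width: 0.0172
grasp_force: 50.1
```

Request:
arm_command(
  series=[
    [[0,0,-0.5,0,0,0,5],[0,0,-0.5,0,0,0,5],[0,0,-0.5,0,0,0,5],[0,0,-0.3,0,0,0,5],[0,0,0,0,0,0,5],[0,0,0,0,0,0,5],[0,0,0,0,0,0,5],[0,0,0,0,0,0,5]],
  ],
)

```text
clock: 8.25
position: [0.5625, -0.0171, 0.1231]
orientation: [2.435, 1.981, 0.003]
contact_force: [0.0, -0.3, -1.3]
width: 0.0176
grasp_force: 50.0
```

```bash
python3 - <<'E'
from h import *
im,cm=shot("w4")
save("w4b.png",cv2.resize(im[60:340,60:400],None,fx=2.1,fy=2.1,interpolation=cv2.INTER_CUBIC))
E
```

```text
t 8.25 pos [ 0.5625 -0.0171  0.1231] yaw 78.25 tilt [ 0.003 -0.001 -1.   ]
```

View pics/w4b.png

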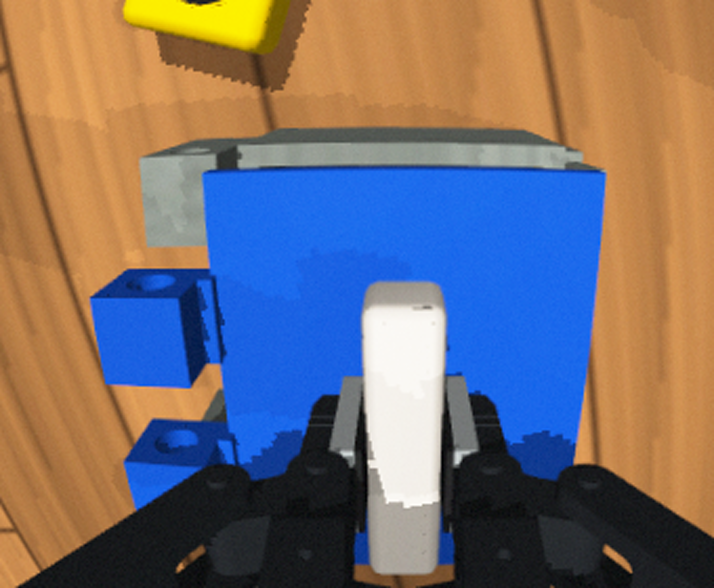

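The far case knuckle has its inner outer-corner at (147,245) and its far corner at (141,157). The cover's front corners are at (205,172) and (604,172). The cover's knuckle shows at (100-190,270-385).

```bash
python3 - <<'E'
from h import *
cm=np.load("w4_cm.npy",allow_pickle=True).item()
px=lambda q:((q[0]+.5)/2.1-.5+60,(q[1]+.5)/2.1-.5+60)
g=lambda q,z:onz(wray(cm,*px(q)),z)
ps=np.radians(-11.8);R=np.array([[np.cos(ps),np.sin(ps)],[-np.sin(ps),np.cos(ps)]])
t=np.array([.5625,-.0171])
for n,q,z,l in[("kn38",(147,245),.094,(-76.5,38)),("kn38in",(203,245),.094,None),("kn65",(141,157),.094,(-76.5,65)),("covL",(205,171),.117,(-50,62)),("covR",(604,171),.117,(50,62)),
  ("ckT_out35",(92,297),.135,(-76.5,35.5)),("ckT_in35",(179,299),.135,(-52.5,35.5)),("ckT_far",(122,270),.135,None),("ck12?",(186,386),.135,None),
 ("rim",(240,167),.07,(-52.5,65)),("rimR",(582,167),.07,(52.5,65))]:
    print(n,(R@(g(q,z)-t)*1000).round(1),l)
E
```

```text
kn38 [-78.3  36.4] (-76.5, 38)
kn38in [-60.1  36.1] None
kn65 [-77.6  63.1] (-76.5, 65)
covL [-50.2  61.2] (-50, 62)
covR [48.7 61.2] (50, 62)
ckT_out35 [-76.9  34.4] (-76.5, 35.5)
ckT_in35 [-53.5  34. ] (-52.5, 35.5)
ckT_far [-67.4  41.2] None
ck12? [-54.8  11.2] None
rim [-53.5  55.7] (-52.5, 65)
rimR [56.9 55.9] (52.5, 65)
```

Request:
arm_command(
  series=[
    [[-0.017,-0.011,0,0,0,0,5],[0,0,-0.1,0,0,0,5],[0,0,-0.1,0,0,0,5],[0,0,-0.1,0,0,0,5],[0,0,-0.1,0,0,0,5],[0,0,-0.1,0,0,0,5],[0,0,-0.05,0,0,0,5],[0,0,0,0,0,0,5]],
  ],
)

```text
clock: 9.1
position: [0.5599, -0.0173, 0.0931]
orientation: [-2.436, -1.982, 0.001]
contact_force: [0.1, 0.1, -2.1]
width: 0.0172
grasp_force: 50.1
```

Request:
arm_command(
  series=[
    [[0,0,-0.05,0,0,0,5],[0,0,-0.05,0,0,0,5],[0,0,-0.05,0,0,0,5],[0,0,-0.04,0,0,0,5],[0,0,0,0,0,0,5],[0,0,0,0,0,0,5],[0,0,0,0,0,0,5],[0,0,0,0,0,0,5]],
  ],
)

```text
clock: 9.9
position: [0.5605, -0.0174, 0.0845]
orientation: [2.437, 1.982, 0.0]
contact_force: [-0.3, 0.3, -1.8]
width: 0.0171
grasp_force: 50.1
```

Request:
arm_command(
  series=[
    [[0,0,-0.04,0,0,0,5],[0,0,-0.02,0,0,0,5],[0,0,0,0,0,0,5],[0,0,0,0,0,0,85],[0,0,0,0,0,0,85],[0,0,0,0,0,0,85],[0,0,0,0,0,0,85],[0,0,0,0,0,0,85]],
  ],
)

```text
clock: 10.7
position: [0.5603, -0.0174, 0.0812]
orientation: [-2.437, -1.982, 0.0]
contact_force: [0.3, -0.1, 0.3]
width: 0.085
grasp_force: 0.0
```

Request:
arm_command(
  series=[
    [[0,0,0.3,0,0,0,85],[0,0,0.6,0,0,0,85],[0,0,0.8,0,0,0,85],[0,0,0.8,0,0,0,85],[0,0,0.3,0,0,0,85],[0,0,0,0,0,0,85],[0,0,0,0,0,0,85],[0,0,0,0,0,0,85]],
  ],
)

```text
clock: 11.5
position: [0.5587, -0.0171, 0.2187]
orientation: [-2.434, -1.98, 0.005]
contact_force: [0.7, -0.4, -0.1]
width: 0.0852
grasp_force: 0.0
```

```bash
python3 - <<'E'
from h import *
im,cm=shot("w5")
save("w5b.png",cv2.resize(im[80:330,80:400],None,fx=2.4,fy=2.4,interpolation=cv2.INTER_CUBIC))
E
```

```text
t 11.5 pos [ 0.5587 -0.0171  0.2187] yaw 78.25 tilt [-0.005  0.001 -1.   ]
```

View pics/w5b.png

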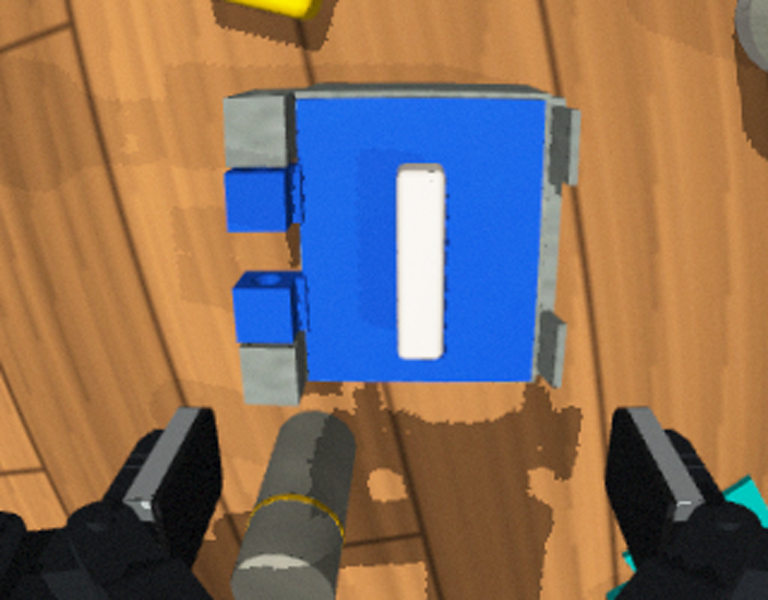

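The cover is seated with its knuckles between the case's. The outer knuckle edges line up from (225,98) to (246,403). I'll measure the hinge line from all four knuckle tops, at z = 94 mm.

```bash
python3 - <<'E'
from h import *
cm=np.load("w5_cm.npy",allow_pickle=True).item()
px=lambda q:((q[0]+.5)/2.4-.5+80,(q[1]+.5)/2.4-.5+80)
g=lambda q,z=.094:onz(wray(cm,*px(q)),z)
L=[(-76.5,65),(-76.5,38),(-52.5,38),(-52.5,65),(-76.5,-38),(-52.5,-38),(-76.5,-65)]
q=[(225,98),(226,167),(288,166),(287,94),(242,347),(300,345),(246,404)]
def fit(L,W):
    l0,w0=L.mean(0),W.mean(0);H=(L-l0).T@(W-w0);th=np.arctan2(H[0,1]-H[1,0],H[0,0]+H[1,1])
    R=np.array([[np.cos(th),-np.sin(th)],[np.sin(th),np.cos(th)]]);t=w0-R@l0
    return th,t,R,(W-(L@R.T+t))*1000
def rep(L,q,zs=.094):
    L=np.array(L)/1000;W=np.array([g(a,zs) for a in q]);th,t,R,r=fit(L,W);print("yaw",np.degrees(th).round(2),"org",t.round(4),"hinge",(R@[-.0645,0]+t).round(4));print(r.round(1).tolist())
rep(L,q)
print("cover knuckles");rep([(-76.5,35.5),(-52.5,35.5),(-76.5,12),(-52.5,12),(-76.5,-35.5),(-52.5,-35.5)],[(226,171),(286,170),(229,231),(291,231),(240,344),(297,344)])
print("cover plate");rep([(-50,62),(50,62),(50,-62),(-50,-62)],[(296,97),(546,97),(532,381),(307,381)],.076)
E
```

```text
yaw -11.74 org [ 0.5613 -0.0186] hinge [ 0.4982 -0.0055]
[[0.1, -0.3], [-0.8, -0.0], [-0.1, -0.3], [0.5, 0.2], [0.0, -0.2], [1.2, 0.9], [-0.9, -0.3]]
cover knuckles
yaw -11.47 org [ 0.5607 -0.0184] hinge [ 0.4975 -0.0056]
[[0.1, 1.0], [0.0, 0.7], [-0.5, 0.4], [0.7, -0.2], [-0.4, -1.0], [0.1, -0.8]]
cover plate
yaw -11.82 org [ 0.5597 -0.0182] hinge [ 0.4965 -0.0049]
[[0.1, 0.7], [0.4, 0.9], [0.5, -0.8], [-1.0, -0.7]]
```

Request:
arm_command(
  series=[
    [[-0.04,0.45,0,0,0,0.92,85],[-0.04,0.45,0,0,0,0.92,85],[-0.04,0.45,0,0,0,0.92,85],[-0.04,0.45,0,0,0,0.92,85],[-0.04,0.45,0,0,0,0.92,85],[-0.04,0.45,0,0,0,0.92,85],[-0.04,0.45,0,0,0,0.92,85],[-0.04,0.45,0,0,0,0.92,85]],
  ],
)

```text
clock: 12.35
position: [0.5431, 0.1633, 0.2191]
orientation: [-1.139, -2.924, 0.003]
contact_force: [1.3, -0.6, 0.6]
width: 0.0848
grasp_force: 0.0
```

Request:
arm_command(
  series=[
    [[-0.04,0.45,0,0,0,0.92,85],[-0.04,0.45,0,0,0,0.92,85],[-0.04,0.45,0,0,0,0.92,85],[-0.04,0.45,0,0,0,0.92,85],[-0.04,0.45,0,0,0,0.92,85],[-0.04,0.45,0,0,0,0.92,85],[-0.04,0.45,0,0,0,0.92,85],[-0.04,0.45,0,0,0,0.92,85]],
  ],
)

```text
clock: 13.15
position: [0.5272, 0.343, 0.2188]
orientation: [0.445, -3.106, 0.002]
contact_force: [-0.5, -0.0, 0.5]
width: 0.0852
grasp_force: 0.0
```

Request:
arm_command(
  series=[
    [[0,0,0,0,0,0,85],[0,0,0,0,0,0,85],[0,0,0,0,0,0,85],[0,0,0,0,0,0,85],[0,0,0,0,0,0,85],[0,0,0,0,0,0,85],[0,0,0,0,0,0,85],[0,0,0,0,0,0,85]],
  ],
)

```text
clock: 13.95
position: [0.5285, 0.3425, 0.2214]
orientation: [-0.437, 3.111, 0.0]
contact_force: [0.4, -0.6, -0.7]
width: 0.0849
grasp_force: 0.0
```

```bash
python3 - <<'E'
from h import *
im,cm=shot("w6")
m,c,P=mask_pts(im,cm,(0,170,90),(6,255,255),.044)
print(cv2.minAreaRect(P.astype(np.float32)),c.min(0),c.max(0))
save("w6b.png",cv2.resize(im[20:340,80:420],None,fx=1.8,fy=1.8,interpolation=cv2.INTER_CUBIC))
E
```

```text
t 13.95 pos [0.5285 0.3425 0.2214] yaw -164.01 tilt [ 0.  0. -1.]
((0.4760276973247528, 0.33185243606567383), (0.047995321452617645, 0.018320759758353233), 15.814558029174805) [247 104] [264 148]
```

View pics/w6b.png

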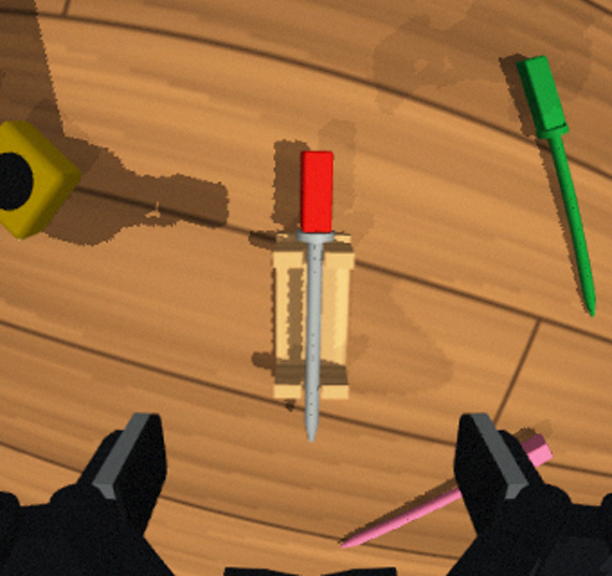

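The pin lies in its rest with its red handle at crop (316,192), its collar at (315,236) and its tip at (311,440). The two decoys lie well clear.

```bash
python3 - <<'E'
from h import *
cm=np.load("w6_cm.npy",allow_pickle=True).item()
px=lambda q:((q[0]+.5)/1.8-.5+80,(q[1]+.5)/1.8-.5+20)
g=lambda q,z:onz(wray(cm,*px(q)),z)
tip=g((311,440),.035);col=g((315,243),.035);b=g((316.5,152),.044);f=g((317,231),.044)
print(tip,col,b,f)
for a in(col,b,f,np.array([.476,.3319])):
    d=tip-a;print(np.degrees(np.arctan2(d[1],d[0])),np.linalg.norm(d))
E
```

```text
[0.64530656 0.37710735] [0.50814568 0.34034919] [0.45324396 0.32537681] [0.49907421 0.33890793]
15.002343321638088 0.1420009524575177
15.074434587348067 0.198907242328987
14.639895204926745 0.1511393258967089
14.950035356546328 0.17523817031595884
```

Request:
arm_command(
  series=[
    [[-0.35,-0.07,0,0,0,-0.12,85],[-0.35,-0.07,0,0,0,0,85],[-0.35,-0.07,-0.5,0,0,0,85],[0,0,-0.7,0,0,0,85],[0,0,-0.7,0,0,0,85],[0,0,-0.7,0,0,0,85],[0,0,-0.7,0,0,0,85],[0,0,-0.3,0,0,0,85]],
  ],
)

```text
clock: 14.8
position: [0.4732, 0.3308, 0.0377]
orientation: [0.411, -3.108, 0.003]
contact_force: [-1.0, 0.2, 0.8]
width: 0.0849
grasp_force: 0.0
```

Request:
arm_command(
  series=[
    [[0,0,-0.25,0,0,0,85],[0,0,-0.25,0,0,0,85],[0,0,0,0,0,0,85],[0,0,0,0,0,0,85],[0,0,0,0,0,0,85],[0,0,0,0,0,0,85],[0,0,0,0,0,0,85],[0,0,0,0,0,0,85]],
  ],
)

```text
clock: 15.6
position: [0.4761, 0.3322, 0.0168]
orientation: [-0.411, 3.114, 0.0]
contact_force: [0.0, 0.3, 0.4]
width: 0.085
grasp_force: 0.0
```

Request:
arm_command(
  force=90,
  series=[
    [[0,0,0,0,0,0,5],[0,0,0,0,0,0,5],[0,0,0,0,0,0,5],[0,0,0,0,0,0,5],[0,0,0,0,0,0,5],[0,0,0,0,0,0,5],[0,0,0,0,0,0,5],[0,0,0,0,0,0,5]],
  ],
)

```text
clock: 16.4
position: [0.4759, 0.3321, 0.0163]
orientation: [-0.411, 3.115, 0.0]
contact_force: [-1.0, -1.2, 1.7]
width: 0.0167
grasp_force: 87.7
```

Request:
arm_command(
  series=[
    [[0,0,0.3,0,0,0,5],[0,0,0.6,0,0,0,5],[0,0,0.8,0,0,0,5],[0,0,0.7,0,0,0,5],[0,0,0,0,0,0,5],[0.1,-0.1,0,0,0,-0.9,5],[0.1,-0.1,0,0,0,-0.9,5],[0.1,-0.1,0,0,0,-0.9,5]],
  ],
)

```text
clock: 17.2
position: [0.4903, 0.3167, 0.136]
orientation: [-0.187, -3.135, 0.001]
contact_force: [0.2, 0.5, -0.0]
width: 0.0168
grasp_force: 87.7
```

Request:
arm_command(
  series=[
    [[0.1,-0.1,0,0,0,-0.9,5],[0.1,-0.1,0,0,0,-0.9,5],[0.1,-0.1,0,0,0,-0.9,5],[0.1,-0.1,0,0,0,-0.9,5],[0.1,-0.1,0,0,0,-0.9,5],[0.1,-0.1,0,0,0,-0.9,5],[0.1,-0.1,0,0,0,-0.9,5],[0.1,-0.1,0,0,0,-0.9,5]],
  ],
)

```text
clock: 18.0
position: [0.5303, 0.2766, 0.1357]
orientation: [-1.675, -2.657, 0.002]
contact_force: [-0.4, 0.2, -0.7]
width: 0.0167
grasp_force: 87.7
```

Request:
arm_command(
  series=[
    [[0.1,-0.1,0,0,0,-0.9,5],[0.1,-0.1,0,0,0,-0.9,5],[0.1,-0.1,0,0,0,-0.9,5],[0.1,-0.1,0,0,0,-0.9,5],[0.1,-0.05,0,0,0,-0.9,5],[0,0,0,0,0,-0.2,5],[0,0,0,0,0,0,5],[0,0,0,0,0,0,5]],
  ],
)

```text
clock: 18.8
position: [0.5553, 0.2547, 0.136]
orientation: [-2.435, -1.984, 0.001]
contact_force: [-0.1, -0.0, -1.3]
width: 0.0165
grasp_force: 87.8
```

```bash
python3 - <<'E'
from h import *
im,cm=shot("w7")
print(ctrl.sense()["orientation"],ctrl.sense()["width"])
save("w7b.png",cv2.resize(im[0:384,80:430],None,fx=1.55,fy=1.55,interpolation=cv2.INTER_CUBIC))
E
```

```text
t 18.8 pos [0.5553 0.2547 0.136 ] yaw 78.36 tilt [-0.001 -0.    -1.   ]
[-2.43527352e+00 -1.98417096e+00  8.49020149e-04] 0.01661731492670105
```

View pics/w7b.png

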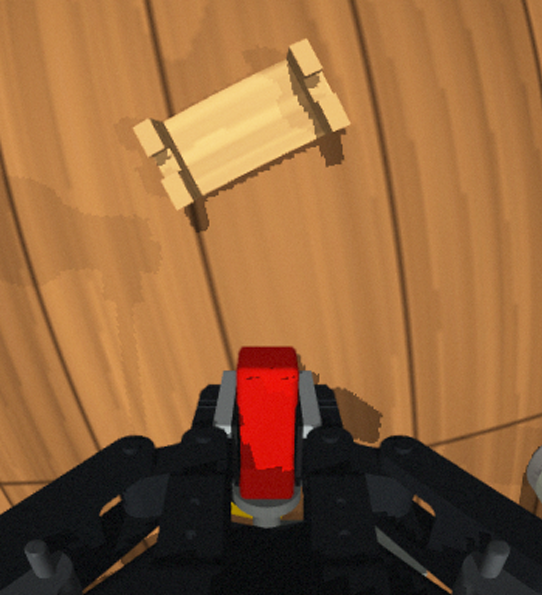

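Request:
arm_command(
  series=[
    [[-0.07,0,-0.2,0,0,-0.01,5],[0,0,-0.3,0,0,0,5],[0,0,-0.3,0,0,0,5],[0,0,-0.3,0,0,0,5],[0,0,-0.2,0,0,0,5],[0,0,-0.15,0,0,0,5],[0,0,0,0,0,0,5],[0,0,0,0,0,0,5]],
  ],
)

```text
clock: 19.65
position: [0.5527, 0.2547, 0.0639]
orientation: [2.438, 1.981, 0.001]
contact_force: [-0.2, 0.6, 0.0]
width: 0.0164
grasp_force: 87.8
```

```bash
python3 - <<'E'
from h import *
s=ctrl.sense();p=s["position"];R=cv2.Rodrigues(s["orientation"])[0];print(p,np.degrees(np.arctan2(R[1,0],R[0,0])))
h=np.array([.4978,-.0055]);a=np.radians(-11.75);u=np.array([-np.sin(a),np.cos(a)]);n=np.array([u[1],-u[0]])
print("s",(p[:2]-h)@u,"lat",(p[:2]-h)@n)
a=ctrl.capture("scene");b=ctrl.capture("top");np.save("s8.npy",a);np.save("t8.npy",b)
tip=np.r_[p[:2]-u*.176,p[2]+.0187]
for im,nm in((a,"scene"),(b,"top")):
    cm=ctrl.camera_model(nm);q=proj(cm,tip);k=proj(cm,np.r_[h+u*.065,.082]);print(nm,"tip pred",q,"bore pred",k)
def crop(im,q): 
    x,y=int(q[0]),int(q[1]);return cv2.resize(im[y-32:y+32,x-32:x+32],(400,400),interpolation=cv2.INTER_NEAREST),(x-32,y-32)
A,oa=crop(a,proj(ctrl.camera_model("scene"),tip));B,ob=crop(b,proj(ctrl.camera_model("top"),tip));print(oa,ob)
save("c8.png",np.hstack([A,B]))
E
```

```text
[0.55265649 0.25466552 0.06388436] 78.16941744381691
s 0.26588494879946073 lat 0.0007264390937708298
scene tip pred (np.float64(261.149007684883), np.float64(173.92074846503212)) bore pred (np.float64(255.10400913797505), np.float64(175.43847583235873))
top tip pred (np.float64(223.28405464149182), np.float64(208.4886591658566)) bore pred (np.float64(230.28632103863848), np.float64(210.03721760628707))
(229, 141) (191, 176)
```

View pics/c8.png

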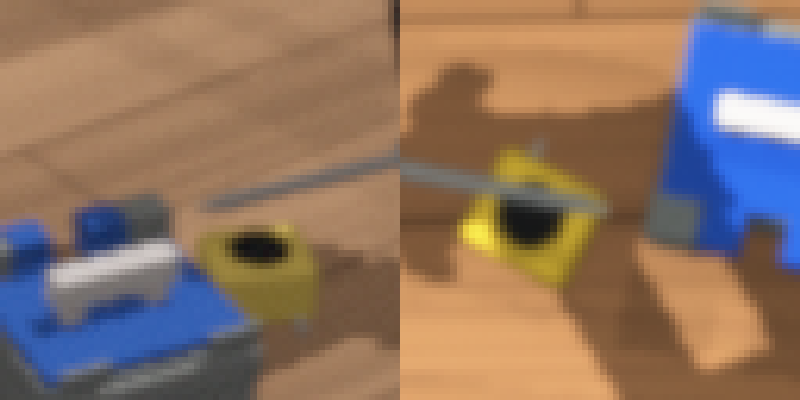

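The tip sits where predicted in both views: scene (261,174) and top (223.8,209.3). The rod lines up with the bore, so I'll start inserting slowly.

Request:
arm_command(
  series=[
    [[-0.055,-0.196,-0.01,0,0,0,5],[-0.041,-0.196,0,0,0,0,5],[-0.041,-0.196,0,0,0,0,5],[-0.041,-0.196,0,0,0,0,5],[-0.041,-0.196,0,0,0,0,5],[0,0,0,0,0,0,5],[0,0,0,0,0,0,5],[0,0,0,0,0,0,5]],
  ],
)

```text
clock: 20.55
position: [0.5415, 0.2057, 0.0634]
orientation: [-2.439, -1.981, -0.0]
contact_force: [1.3, 0.3, -0.7]
width: 0.0166
grasp_force: 87.8
```

Request:
arm_command(
  series=[
    [[-0.041,-0.196,0,0,0,0,5],[-0.041,-0.196,0,0,0,0,5],[-0.041,-0.196,0,0,0,0,5],[-0.041,-0.196,0,0,0,0,5],[-0.041,-0.196,0,0,0,0,5],[0,0,0,0,0,0,5],[0,0,0,0,0,0,5],[0,0,0,0,0,0,5]],
  ],
)

```text
clock: 21.35
position: [0.5311, 0.1567, 0.0633]
orientation: [-2.439, -1.98, -0.0]
contact_force: [0.6, -0.0, -0.8]
width: 0.0165
grasp_force: 87.8
```

Request:
arm_command(
  series=[
    [[-0.041,-0.196,0,0,0,0,5],[-0.041,-0.196,0,0,0,0,5],[-0.041,-0.196,0,0,0,0,5],[-0.041,-0.196,0,0,0,0,5],[-0.041,-0.196,0,0,0,0,5],[0,0,0,0,0,0,5],[0,0,0,0,0,0,5],[0,0,0,0,0,0,5]],
  ],
)

```text
clock: 22.15
position: [0.5209, 0.1077, 0.0633]
orientation: [-2.439, -1.98, -0.0]
contact_force: [-1.0, -0.9, -1.2]
width: 0.0169
grasp_force: 87.8
```

Request:
arm_command(
  series=[
    [[-0.041,-0.196,0,0,0,0,5],[-0.02,-0.098,0,0,0,0,5],[-0.01,-0.05,0,0,0,0,5],[-0.004,-0.02,0,0,0,0,5],[-0.004,-0.02,0,0,0,0,5],[-0.004,-0.02,0,0,0,0,5],[0,0,0,0,0,0,5],[0,0,0,0,0,0,5]],
  ],
)

```text
clock: 22.95
position: [0.517, 0.089, 0.0633]
orientation: [-2.437, -1.98, -0.004]
contact_force: [1.3, 5.9, -2.9]
width: 0.0167
grasp_force: 87.7
```

Request:
arm_command(
  series=[
    [[-0.004,-0.02,0,0,0,0,5],[-0.004,-0.02,0,0,0,0,5],[0,0,0,0,0,0,5],[0,0,0,0,0,0,5],[0,0,0,0,0,0,5],[0,0,0,0,0,0,5],[0,0,0,0,0,0,5],[0,0,0,0,0,0,5]],
  ],
)

```text
clock: 23.75
position: [0.517, 0.089, 0.0634]
orientation: [-2.436, -1.978, -0.009]
contact_force: [2.8, 11.8, -2.6]
width: 0.0167
grasp_force: 87.8
```

Request:
arm_command(
  series=[
    [[0.004,0.02,0,0,0,0,5],[0.004,0.02,0,0,0,0,5],[0,0,0,0,0,0,85],[0,0,0,0,0,0,85],[0,0,0,0,0,0,85],[0,0,0,0,0,0,85],[0,0,0,0,0,0,85],[0,0,0,0,0,0,85]],
  ],
)

```text
clock: 24.55
position: [0.5168, 0.0872, 0.0633]
orientation: [2.439, 1.98, -0.0]
contact_force: [0.0, 1.1, 0.8]
width: 0.0847
grasp_force: 0.0
```

Request:
arm_command(
  series=[
    [[0,0,0.3,0,0,0,85],[0,0,0.6,0,0,0,85],[0,0,0.8,0,0,0,85],[0,0,0.8,0,0,0,85],[0,0,0.6,0,0,0,85],[0,0,0,0,0,0,85],[0,0,0,0,0,0,85],[0,0,0,0,0,0,85]],
  ],
)

```text
clock: 25.35
position: [0.5155, 0.0874, 0.2167]
orientation: [-2.437, -1.979, 0.004]
contact_force: [0.5, 0.2, 0.2]
width: 0.085
grasp_force: 0.0
```

```bash
python3 - <<'E'
from h import *
im,cm=shot("w9");print(ctrl.sense()["contact_force"])
save("w9b.png",cv2.resize(im[40:384,80:430],None,fx=1.7,fy=1.7,interpolation=cv2.INTER_CUBIC))
E
```

```text
t 25.35 pos [0.5155 0.0874 0.2167] yaw 78.17 tilt [-0.003 -0.    -1.   ]
[ 0.44723533 -0.20534208  0.18758363]
```

View pics/w9b.png

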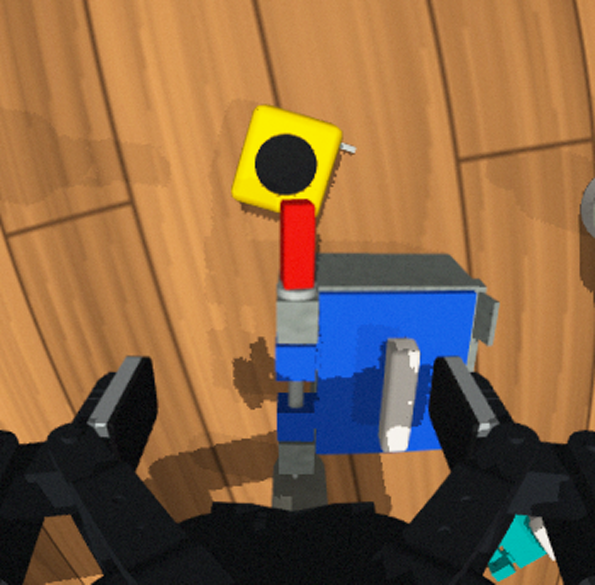

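The collar at (298,293) is against the end knuckle at (298,302), and the rod shows in the middle gap at (297,393). One last numeric check of the handle before handing in.

```bash
python3 - <<'E'
from h import *
im=np.load("w9.npy");cm=np.load("w9_cm.npy",allow_pickle=True).item()
m,c,P=mask_pts(im,cm,(0,170,90),(6,255,255),.0895)
r=cv2.minAreaRect(P.astype(np.float32));print(r)
h=np.array([.4978,-.0055]);a=np.radians(-11.75);u=np.array([-np.sin(a),np.cos(a)])
d=np.array(r[0])-h;s=d@u;print("s handle centre (home 95..96)",s,"lat",d@[u[1],-u[0]],ctrl.sense()["clock"])
if abs(s-.0955)<.004: print(ctrl.close_job())
E
```

```text
((0.5174205899238586, 0.08894132077693939), (0.050568390637636185, 0.0190365482121706), 77.75497436523438)
s handle centre (home 95..96) 0.09645791881262467 lat -2.2746210576737788e-05 25.4
the job is handed in; nothing more can be done
None
```

The cover is seated on the case, the pin is home through all four knuckles from the +y end with its collar against the end knuckle, everything is released, and the job was handed in at about 25 s of the 69 s (the judge's result was not shown).

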